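# Set a flat bar to its cut line in the sawing block and clamp it

## Task

Set up the aluminium flat bar for sawing: with the fingertips push it along the block, between the two rails, until the black line drawn across it lies over the edge of the block's right-hand end, so that the 25 mm piece to be sawn off overhangs. Then press the handle of the toggle clamp all the way down so that the clamp's rubber foot holds the bar there. Do not grip or lift the bar, only push it, and leave the other things on the worktop where they lie.

Things in the scene. Friction and masses are not known exactly. Their poses are not given: they have to be found in the camera images.
- saw_block: fixed plywood sawing block; its flat top, the bed, is 36 mm above the worktop. x -120 to +45 mm, y -130 to +130 mm. Origin on the underside below the middle line of the bar's track; at yaw 0 x points away from the robot, y left along the track. On the bed two rails 8 mm high run from y = -124 to -19 mm, inner faces at x = -26.5 and +26.5 mm; further left the bed is bare
- sawing_edge (a point): middle of the upper edge of the block's right-hand, steel-faced sawing end, level with the bed, at x = 0, y = -130, z = 36 mm in the block's frame; same axes as the block
- flat_bar: loose aluminium bar 50 (x) x 180 (y) x 5 mm, 0.13 kg, on the bed between the rails with 1.5 mm play each side. Origin: centre of its underside; leading (right) end at y = -90 mm, rear end, on the bare bed, at y = +90 mm. It starts 10 to 55 mm short of the sawing edge, slides to the block's -y against under 2 N of friction and stays where the push stops
- cut_line (a point): middle of the black marker line, 1.4 mm wide, drawn square across the top of the bar, 25 mm from its leading end (y = -65, z = 5 mm in the bar's frame)
- clamp_handle (a joint): turn of the clamp handle, rad: 0 raised (52 degrees above level), 0.9 down on its stop, pointing level toward the robot (block's -x). Starts at 0 to 0.15, stays where left, goes down under 2 to 8 N at its grip; the last 0.2 rad press the foot on the bar. Axis along the block's y at x = -100, z = 68 mm, handle in the plane y = -85 mm of the block's frame
- handle_grip (a point): point on the middle line of the black round handle grip, 62 mm from the handle's turning axis; the grip is 19 mm in diameter and reaches from 34 to 94 mm from that axis; the point's -x points to the free end, its z square to the handle, up when down
- clamp_arm: steel arm of the toggle clamp, driven by the handle: starts raised 57 degrees over the track, up to 80 mm above the bed; with the handle down its rubber foot, 15 mm across, presses on the bar's middle line 45 mm from the sawing edge with some 5 to 10 N. Origin on its turning axis, x = -56, y = -85, z = 58 mm in the block's frame. The clamp's cheeks reach 40 mm above the bed
- caliper: digital caliper lying beside the block on the near side, 195 mm long, 16 mm high; leave it alone. Origin under its middle
- marker: black marker pen lying behind the block, 128 x 13 x 14 mm; leave it alone. Origin under its middle
- offcut: short piece of the same flat bar, 50 x 38 x 5 mm, lying on the worktop behind the block; leave it alone. Origin under its middle
- flush_cutter: red and black flush cutters lying open on the left, near the middle of the worktop, 12 mm high (another pair lies farther left); leave them alone. Origin under their middle
- craft_knife: green snap-off knife lying on the left near the front edge, 158 mm long, 12 mm high; leave it alone. Origin under its middle
- nozzle_jar: small jar with black lid on the right, 45 mm across, 43 mm high; headsets hang from the wall behind and above it, so reach in from the left of it; leave it alone. Origin under its middle
- gear: orange printed gear lying on the right, 41 mm across, 14 mm high; leave it alone. Origin under its middle

How it is judged:
On the way, in this order (a step that is already met when the one before it is completed fails the run):
1. the bar lies still on the bed with its line within 3 mm of the sawing edge, while the clamp is still open (y of cut_line in the frame of sawing_edge between -0.003 and 0.003 m and linear speed of flat_bar below 0.01 m/s and value of joint clamp_handle below 0.35 rad), for 0.3 s.
2. the clamp handle is pressed all the way down (value of joint clamp_handle above 0.84 rad), for 0.2 s.
At the end, for the whole second after the job is handed in: the bar lies flat and at rest between the rails, its line within 3 mm of the edge of the sawing end, the clamp handle fully down (within 0.06 rad of its stop) and the clamp's foot pressing on the bar with more than 3 N (y of cut_line in the frame of sawing_edge between -0.003 and 0.003 m and x of cut_line in the frame of sawing_edge between -0.004 and 0.004 m and angle between the y axis of flat_bar and the y axis of saw_block, either way round below 0.04 rad and angle between flat_bar's own z axis and vertical below 0.03 rad and value of joint clamp_handle above 0.84 rad and contact force between clamp_arm and flat_bar above 3 N and linear speed of flat_bar below 0.01 m/s); the robot touches nothing.
It fails at once if the bar is lifted or tipped (z of flat_bar in the frame of saw_block above 0.044 m or angle between flat_bar's own z axis and vertical above 0.1 rad).
It fails at once if the bar is gripped, or pushed with more than 30 N (contact force between the fingers and flat_bar above 30 N).
It fails at once if another thing on the worktop is moved by more than 20 mm (distance of any of caliper, marker, offcut, flush_cutter, craft_knife, nozzle_jar, gear from where it was at the start of the episode above 0.02 m).
It also fails if it takes over 54 s, if anything falls off the work surface, if the arm or the gripper's body presses on something with over 40 N, if the wrist force passes 120 N, or if a joint passes its speed limit or range.

## Robot

A 7-joint arm with a two-finger parallel gripper is mounted at the origin on a cart in front of the work surface, level with it; the furniture and walls round the work are solid. World frame = base frame: x ahead of the robot, y to its left, z up, the work surface at z = 0. Lengths are in m, angles in rad, forces in N, time in s.
With the tool pointing down it reaches from about 0.425 to 1.025 m from the base axis. Payload 9.4 kg.
Tool frame: the origin (TCP) lies on the mounting face of the last link; the fingertips stand 173 mm ahead of it and the grasp point (between the pads) lies 155 mm ahead of it; z points along the fingers, y is the line along which they close (so a half turn about z gives the same grasp; the last joint's range is limited). The gripper opens to 85 mm and grips with 20 to 120 N. Pads are 22 mm wide; open, the fingers measure 114 mm over their backs; the gripper's body (76 mm by 85 mm) begins 54 mm behind the grasp point. The pads swing forward as they close: fully open they stand 13 mm farther back than shut.
Start: joints at [-1.323, 0.599, -0.003, 1.599, 0.002, 0.943, -0.08], TCP at [0.231, 0.687, 0.405] pointing down, gripper open.
Joint ranges: [-2.57, 2.57], [-0.35, 1.97], [-1.29, 1.29], [0.11, 2.56], [-1.05, 4.19], [0.11, 1.86], [-2.63, 2.63]. Speed limits (rad/s): [2.22, 2.22, 3.01, 3.01, 3.14, 3.14, 3.14].

## Interface

Orientations are given as [roll, pitch, yaw] about the fixed x, y, z axes, in that order (R = Rz(yaw) Ry(pitch) Rx(roll)).
In Python, from plant import * gives the robot as it stands. The module is installed in compiled form; this text tells all that it offers.
- The arm moves only by the tool step_arm, never from a script. Its argument "moves" is a list of rows, each a list of 7 numbers: the closure, from 0 (fully open) to 1 (shut), then the shift along the tool's x, y, z in m, then the turn, a rotation vector about the tool's x, y, z in degrees. In form: [[gripper, dx, dy, dz, ax, ay, az], ...]. A call has 1 to 8 rows; each row shifts and turns the commanded pose from where the row before left it, along the tool's axes as they then stand; what a row does not reach is not made up. A row lasts 1/8 s, in which the tool goes at most 62.5 mm and 10.7 degrees, less where a joint would pass 70% of its speed; a pose out of reach is approached as far as the arm can. A call with a gripper value outside its range is refused whole. The fingers move at their own pace and stop on an object; "grip_force" is the grip in N (left out, the last holds). Time passes only in rows, so rows that do not move let the fingers close. It gives the time, the measured TCP pose, the force, the opening and the grip force at its end, in the units of the state.
- state(): the state, without advancing time (a new reading comes with each control period).
- camera(name): name is "side" or "top"; returns a dict with "image" (400x640x3 uint8, red, green, blue), "fov_y" (degrees; the focal length in pixels is half the picture's height over the tangent of half this angle, whatever the lens; pixels are square), "cx", "cy" (the principal point, pixels), "k1" (the pictures are not rectified: a ray, as slopes to the right and down, at radius r is drawn at 1 + k1 r^2 times it, then the intrinsics apply), "world_from_camera" (4x4, takes a point from camera to world coordinates). Camera axes: x right, y down, z forward; pixel columns grow to the right and rows downward; lengths in m; the calibration is good to about 2 mm. A picture is of the moment at which its call begins. There is no depth.
- sign_off(): hands the job in; it is judged then, once.
The state is a dict: "time": time; "joint_positions": joint angles; "joint_velocities": joint speeds; "joint_efforts": joint torques, N m; "tool_pos": TCP position; "tool_rot": TCP orientation; "ft_force": force on the tool from outside, world axes, zero at the start; "moment": the same for the moment, N m; "width": finger opening in m; "finger_force": force on a finger pad.
Only numpy, scipy, OpenCV 4.12 (cv2) and the standard library are available. Lean on these libraries where they do the work, as an engineer would, in place of code of your own. Each camera call takes 0.05 s, during which the arm holds its last target. There are 200 camera calls.

## Working session

There is one attempt and no reset: what is moved stays moved. The work goes in short steps, Python scripts to look and compute and a tool call to move; the robot and the scene stay as the last step left them, time stands still between calls to the robot, and variables do not carry over. Pictures are saved under pics/ and viewed, at most 10 in all, crops included, and the job is handed in when it is done.

Besides the shell and the picture viewer there is one more tool, called after ">>>" by a JSON object that holds its "fn" and its "kwargs", one argument or row to a line. step_arm: Moves the arm, as the interface text tells. Its arguments: {"type":"object","properties":{"moves":{"type":"array","items":{"type":"array","items":{"type":"number"}}},"grip_force":{"type":"number"}},"required":["moves"]}

```bash
mkdir -p pics; cat > h.py <<'E'
from plant import *
import numpy as np, cv2
from scipy.spatial.transform import Rotation as R
def snap(n,f,crop=None,s=1):
    c=camera(n); im=c["image"][:,:,::-1]
    cv2.imwrite('pics/raw_'+f+'.png',im)
    if crop: a,b,w,h=crop; im=im[b:b+h,a:a+w]
    cv2.imwrite('pics/'+f+'.png',cv2.resize(im,None,fx=s,fy=s,interpolation=cv2.INTER_CUBIC))
    np.save('cal_'+n,np.array([c["fov_y"],c["cx"],c["cy"],c["k1"],*np.array(c["world_from_camera"]).ravel()]))
    return c
def cal(n):
    v=np.load(f'cal_{n}.npy'); f=200/np.tan(np.radians(v[0]/2)); return f,v[1],v[2],v[3],v[4:].reshape(4,4)
def pix2w(n,u,v,z):
    f,cx,cy,k,T=cal(n); d=np.array([(u-cx)/f,(v-cy)/f]); s=d.copy()
    for _ in range(20): s=d/(1+k*(s@s))
    r=T[:3,:3]@np.array([*s,1]); o=T[:3,3]; return o+r*(z-o[2])/r[2]
def w2pix(n,p):
    f,cx,cy,k,T=cal(n); q=T[:3,:3].T@(np.array(p)-T[:3,3]); s=q[:2]/q[2]; s=s*(1+k*(s@s)); return np.array([cx,cy])+f*s
E
python3 - <<'E'
from h import *
for n in("top","side"):
    c=snap(n,n+"0",None,1.25); print(n,c["fov_y"],c["k1"],np.round(c["world_from_camera"],3).tolist())
print(state())
E
```

```text
top 52.576311402919714 -0.10334827319257965 [[0.014, -0.998, 0.058, 0.523], [-1.0, -0.015, -0.019, 0.046], [0.02, -0.058, -0.998, 1.131], [0.0, 0.0, 0.0, 1.0]]
side 47.060715736909316 -0.030777436521006483 [[0.919, -0.251, 0.303, 0.1], [-0.393, -0.622, 0.677, -1.011], [0.018, -0.742, -0.67, 1.146], [0.0, 0.0, 0.0, 1.0]]
{'time': 0.1, 'joint_positions': array([-1.32271927,  0.60003848, -0.00255642,  1.60005145,  0.00179381,
        0.9428846 , -0.07986389]), 'joint_velocities': array([ 1.43869903e-03, -4.89788020e-04, -1.41724079e-03, -1.33334438e-03,
       -1.56671190e-03, -1.37993315e-03,  4.03755026e-05]), 'joint_efforts': array([ 7.14046299e-03, -7.77994180e+01,  1.57062817e+00, -2.58622849e+01,
        1.26927090e-02,  5.51061588e-03,  1.49845653e-05]), 'tool_pos': array([0.23127184, 0.68693464, 0.40390719]), 'tool_rot': array([-3.14021798e+00,  1.16689144e-04,  2.81681742e+00]), 'ft_force': array([-0.21947419, -0.22463571,  0.80382615]), 'moment': array([-0.02207089, -0.05518107,  0.03279216]), 'finger_force': 0.0, 'width': 0.08532007187377517}
```

View pics/top0.png

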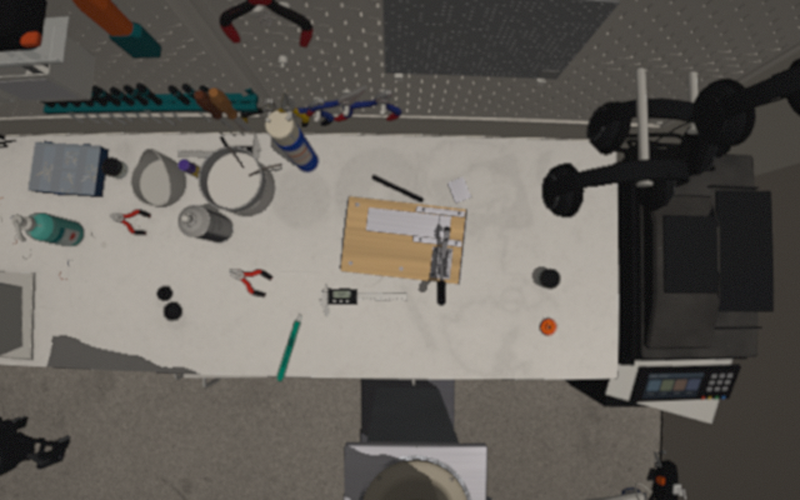

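View pics/side0.png

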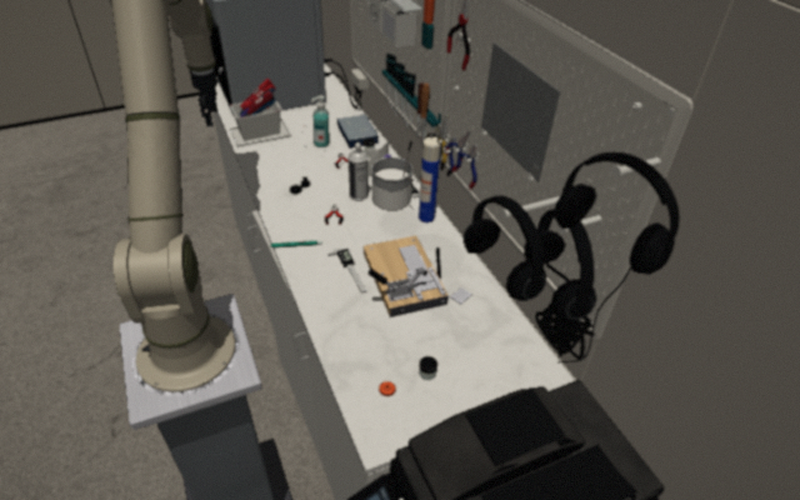

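The top view shows the block at about (340–467, 197–283) in the 1.25x picture. The bar is a grey strip from x=367 to about 440, with the clamp near x=442 and its black grip at (441, 290). Next I'll take enlarged crops.

```bash
python3 - <<'E'
from h import *
for n,(a,b,w,h),s in(("top",(262,150,120,100),6.5),("side",(280,180,90,80),7)):
    im=cv2.imread(f'pics/raw_{n}0.png')[b:b+h,a:a+w]
    im=cv2.convertScaleAbs(im,alpha=1.3)
    cv2.imwrite(f'pics/{n}0z.png',cv2.resize(im,None,fx=s,fy=s,interpolation=cv2.INTER_CUBIC)[:600])
E
```

```text
(no output)
```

View pics/top0z.png

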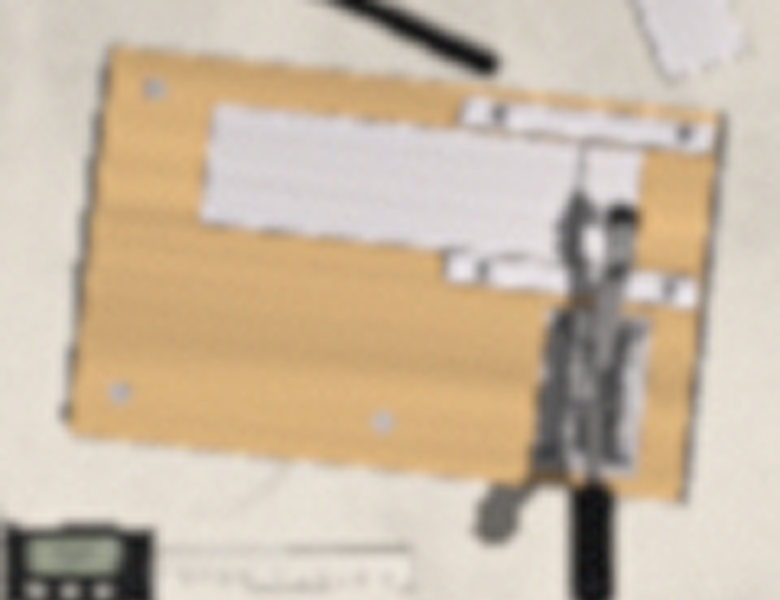

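View pics/side0z.png

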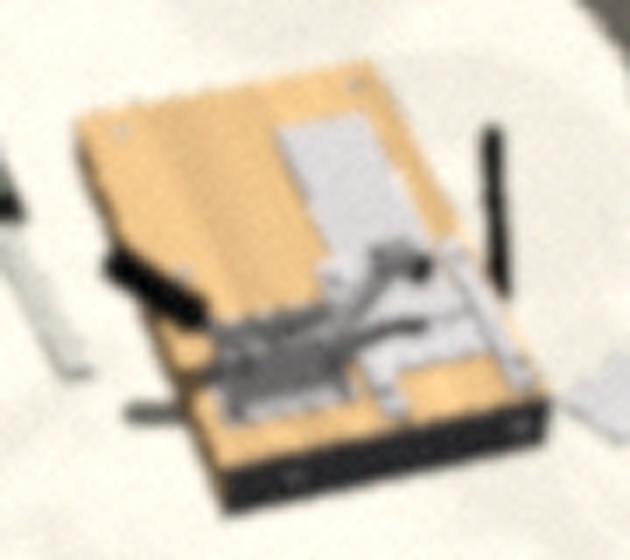

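The top crop shows the block's bed corners at about (110,47), (724,112), (686,500) and (68,433). The bar's rear end runs from (213,104) to (202,222), its line is near (583,160), and its leading end is near (640,155). The side crop shows the handle raised over the near edge.

```bash
cat >> h.py <<'E'
def fitblock(n,pts,corn):
    P=np.array([pix2w(n,u,v,.036)[:2] for u,v in pts]); C=np.array(corn)
    a,b=P-P.mean(0),C-C.mean(0)
    yaw=np.arctan2((b[:,0]*a[:,1]-b[:,1]*a[:,0]).sum(),(a*b).sum())
    r=np.array([[np.cos(yaw),-np.sin(yaw)],[np.sin(yaw),np.cos(yaw)]])
    t=P.mean(0)-r@C.mean(0); return yaw,t,r,P-(C@r.T+t)
E
python3 - <<'E'
from h import *
g=lambda u,v:(262+(u+.5)/6.5-.5,150+(v+.5)/6.5-.5)
gs=lambda u,v:(280+(u+.5)/7-.5,180+(v+.5)/7-.5)
C=[(.045,.13),(.045,-.13),(-.12,-.13),(-.12,.13)]
for n,q in(("top",[g(110,47),g(724,112),g(686,500),g(68,433)]),("side",[gs(370,62),gs(548,402),gs(228,470),gs(80,120)])):
    yaw,t,r,res=fitblock(n,q,C); print(n,yaw,t,(res*1e3).round(1).tolist())
    if n=="top": Y,T0,r0=yaw,t,r
    for nm,p,z in (("rearTL",g(213,104),.041),("rearBL",g(202,222),.041),("line",g(583,160),.041),("lead",g(640,155),.041)) if n=="top" else (("rearR",gs(362,112),.041),("rearL",gs(278,126),.041),("leadR",gs(490,352),.041)):
        print(nm,((r.T@(pix2w(n,*p,z)[:2]-t))*1e3).round(1))
B=lambda x,y,z:np.array([*(r0@[x,y]+T0),z])
for a in(0,.1):
  th=np.radians(52)-a
  for l in(.034,.062,.094):
    p=B(-.1-l*np.cos(th),-.085,.068+l*np.sin(th)); print(a,l,p.round(3),((w2pix("top",p)-[262,150])*6.5).round(),((w2pix("side",p)-[280,180])*7).round())
E
```

```text
top -0.09048887858024615 [0.64345778 0.02908772] [[-1.1, -0.1], [-0.7, 0.6], [0.6, 0.4], [1.3, -1.0]]
rearTL [23.8 83.9]
rearBL [-25.7  83. ]
line [ 16.9 -72. ]
lead [ 21.6 -95.5]
side -0.10010488681663737 [0.64352136 0.02553286] [[-2.3, -0.1], [-2.9, 0.7], [3.2, 1.8], [2.0, -2.4]]
rearR [23.4 87.4]
rearL [-22.1  89.2]
leadR [ 25.2 -95.1]
0 0.034 [ 0.515 -0.045  0.095] [589. 491.] [191. 313.]
0 0.062 [ 0.498 -0.043  0.117] [590. 536.] [155. 286.]
0 0.094 [ 0.479 -0.041  0.142] [590. 590.] [113. 255.]
0.1 0.034 [ 0.513 -0.044  0.093] [588. 497.] [185. 317.]
0.1 0.062 [ 0.494 -0.043  0.113] [587. 548.] [145. 295.]
0.1 0.094 [ 0.471 -0.041  0.136] [587. 608.] [ 98. 268.]
```

```bash
cat >> h.py <<'E'
Y=-.094; T0=np.array([.6435,.0275])
r0=np.array([[np.cos(Y),-np.sin(Y)],[np.sin(Y),np.cos(Y)]])
def B(x,y,z): return np.array([*(r0@[x,y]+T0),z])
def plan(p,rpy,n,g=1,nd=3):
    s=state(); q=R.from_euler('xyz',s["tool_rot"]); x=np.array(s["tool_pos"]); e=R.from_euler('xyz',rpy)
    w=(q.inv()*e).as_rotvec()/n; d=(np.array(p)-x)/n
    for i in range(n):
        print([g,*(q.inv().apply(d)).round(nd).tolist(),*np.degrees(w).round(1).tolist()]); q=q*R.from_rotvec(w)
E
python3 -c "
from h import *
plan(B(0,.108,.40),[np.pi,0,Y+np.pi/2],16)"
```

```text
[1, -0.036, -0.024, 0.0, -0.0, 0.0, 4.8]
[1, -0.038, -0.021, 0.0, -0.0, 0.0, 4.8]
[1, -0.04, -0.018, 0.0, -0.0, 0.0, 4.8]
[1, -0.041, -0.015, 0.0, -0.0, 0.0, 4.8]
[1, -0.042, -0.011, 0.0, -0.0, 0.0, 4.8]
[1, -0.043, -0.008, 0.0, -0.0, 0.0, 4.8]
[1, -0.043, -0.004, 0.0, -0.0, 0.0, 4.8]
[1, -0.043, -0.0, 0.0, -0.0, 0.0, 4.8]
[1, -0.043, 0.003, 0.0, -0.0, 0.0, 4.8]
[1, -0.043, 0.007, 0.0, -0.0, 0.0, 4.8]
[1, -0.042, 0.011, 0.0, -0.0, 0.0, 4.8]
[1, -0.041, 0.014, 0.0, -0.0, 0.0, 4.8]
[1, -0.04, 0.017, 0.0, -0.0, 0.0, 4.8]
[1, -0.038, 0.021, 0.0, -0.0, 0.0, 4.8]
[1, -0.036, 0.024, 0.0, -0.0, 0.0, 4.8]
[1, -0.034, 0.027, 0.0, -0.0, 0.0, 4.8]
```

>>> {"fn": "step_arm", "kwargs": {
  "moves": [
    [1,-0.036,-0.024,0,0,0,4.8],
    [1,-0.038,-0.021,0,0,0,4.8],
    [1,-0.04,-0.018,0,0,0,4.8],
    [1,-0.041,-0.015,0,0,0,4.8],
    [1,-0.042,-0.011,0,0,0,4.8],
    [1,-0.043,-0.008,0,0,0,4.8],
    [1,-0.043,-0.004,0,0,0,4.8],
    [1,-0.043,0,0,0,0,4.8]
  ]
}}

```text
time: 1.1
tool_pos: [0.4431, 0.4098, 0.4045]
tool_rot: [-3.141, 0.0, 2.144]
ft_force: [0.4, 0.7, 0.2]
width: 0.0006
finger_force: 0.0
```

>>> {"fn": "step_arm", "kwargs": {
  "moves": [
    [1,-0.043,0.003,0,0,0,4.8],
    [1,-0.043,0.007,0,0,0,4.8],
    [1,-0.042,0.011,0,0,0,4.8],
    [1,-0.041,0.014,0,0,0,4.8],
    [1,-0.04,0.017,0,0,0,4.8],
    [1,-0.038,0.021,0,0,0,4.8],
    [1,-0.036,0.024,0,0,0,4.8],
    [1,-0.034,0.027,0,0,0,4.8]
  ]
}}

```text
time: 2.1
tool_pos: [0.6546, 0.1349, 0.4044]
tool_rot: [-3.141, 0.0, 1.474]
ft_force: [-0.4, 0.5, 0.9]
width: 0.0002
finger_force: 0.0
```

```bash
python3 -c "
from h import *
print(state()['joint_positions'].round(2))
plan(B(0,.108,.28),[np.pi,0,Y+np.pi/2],4)
print('push',R.from_euler('xyz',[np.pi,0,Y+np.pi/2]).inv().apply(B(0,-.01,0)-B(0,0,0)))"
```

```text
[-0.53  0.55  0.38  1.75 -0.25  0.88 -0.14]
[1, 0.0, -0.0, 0.031, -0.0, 0.0, -0.0]
[1, 0.0, -0.0, 0.031, -0.0, 0.0, -0.0]
[1, 0.0, -0.0, 0.031, -0.0, 0.0, -0.0]
[1, 0.0, -0.0, 0.031, -0.0, 0.0, -0.0]
push [-1.00000000e-02 -4.61720293e-17 -5.64039880e-33]
```

>>> {"fn": "step_arm", "kwargs": {
  "moves": [
    [1,0,0,0.035,0,0,0],
    [1,0,0,0.04,0,0,0],
    [1,0,0,0.04,0,0,0],
    [1,0,0,0.035,0,0,0],
    [1,0,0,0.025,0,0,0],
    [1,0,0,0.004,0,0,0],
    [1,0,0,0,0,0,0]
  ]
}}

```text
time: 2.98
tool_pos: [0.6541, 0.1359, 0.226]
tool_rot: [3.142, 0.0, 1.476]
ft_force: [-0.2, -0.5, -0.4]
width: 0.0003
finger_force: 0.0
```

```bash
python3 -c "
from h import *
snap('side','s1',(280,140,100,110),5.4)
snap('top','t1')
print(state()['tool_pos'])"
```

```text
[0.65434463 0.13598745 0.22687555]
```

View pics/s1.png

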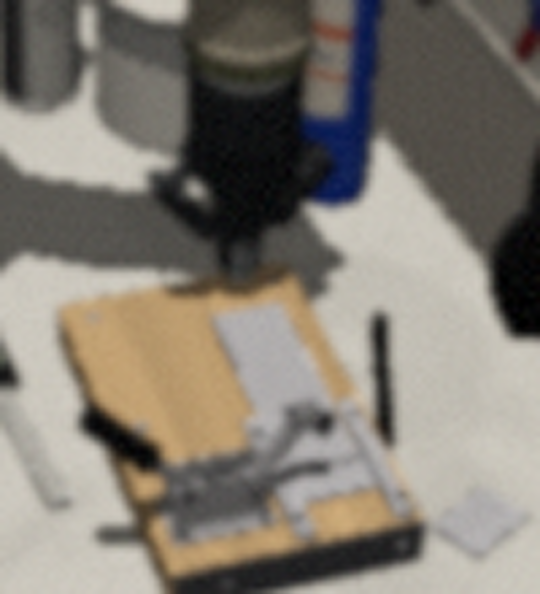

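The fingertips, at about (237,280), hang over the bare bed behind the bar's rear end, and the way along the bar is clear. Descending to about 2.5 mm above the bed.

>>> {"fn": "step_arm", "kwargs": {
  "moves": [
    [1,0,0,0.006,0,0,0],
    [1,0,0,0.005,0,0,0],
    [1,0,0,0.003,0,0,0],
    [1,0,0,0.001,0,0,0],
    [1,0,0,0,0,0,0]
  ]
}}

```text
time: 3.7
tool_pos: [0.654, 0.1359, 0.2106]
tool_rot: [-3.142, 0.0, 1.476]
ft_force: [0.5, -0.5, 0.0]
width: -0.0002
finger_force: 0.0
```

>>> {"fn": "step_arm", "kwargs": {
  "moves": [
    [1,-0.006,0,0,0,0,0],
    [1,-0.005,0,0,0,0,0],
    [1,-0.004,0,0,0,0,0],
    [1,-0.005,0,0,0,0,0],
    [1,-0.006,0,0,0,0,0],
    [1,-0.007,0,0,0,0,0],
    [1,-0.007,0,0,0,0,0],
    [1,-0.007,0,0,0,0,0]
  ]
}}

```text
time: 4.7
tool_pos: [0.6495, 0.0886, 0.2108]
tool_rot: [3.141, -0.0, 1.476]
ft_force: [0.6, 1.3, 0.3]
width: -0.0001
finger_force: 0.6
```

>>> {"fn": "step_arm", "kwargs": {
  "moves": [
    [1,-0.007,0,0,0,0,0],
    [1,-0.005,0,0,0,0,0],
    [1,-0.003,0,0,0,0,0],
    [1,0,0,0,0,0,0],
    [1,0,0,0,0,0,0]
  ]
}}

```text
time: 5.32
tool_pos: [0.648, 0.0742, 0.2106]
tool_rot: [-3.141, 0.0, 1.477]
ft_force: [0.6, -0.3, 0.5]
width: 0.0
finger_force: 0.0
```

```bash
python3 -c "
from h import *
snap('top','t2')
snap('side','s2')
print(r0.T@(state()['tool_pos'][:2]-T0))
a=cv2.resize(cv2.imread('pics/raw_t2.png')[155:235,310:385],None,fx=7,fy=7,interpolation=cv2.INTER_CUBIC)[:,:390]
b=cv2.resize(cv2.imread('pics/raw_s2.png')[195:255,305:365],None,fx=6.5,fy=6.5,interpolation=cv2.INTER_CUBIC)
o=np.zeros((560,790,3),np.uint8);o[:560,:390]=a;o[:390,400:790]=b
cv2.imwrite('pics/c2.png',cv2.convertScaleAbs(o,alpha=1.3))"
```

```text
[0.00014311 0.0470812 ]
```

View pics/c2.png

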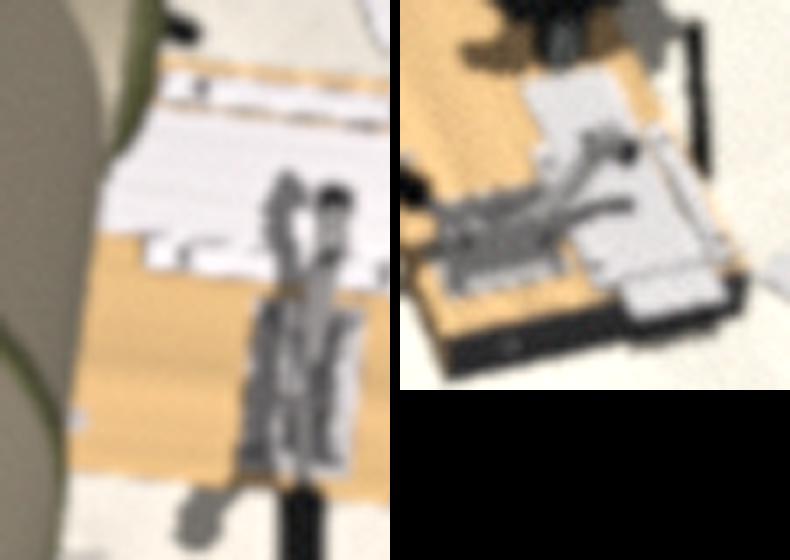

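The bar now overhangs the end, and the side crop shows its leading end at about (625–730, 290–320). I cut the top crop too narrow, so I'll re-crop around the sawing end from the same pictures.

```bash
python3 -c "
from h import *
a=cv2.resize(cv2.imread('pics/raw_t2.png')[160:232,345:385],None,fx=8,fy=8,interpolation=cv2.INTER_CUBIC)
b=cv2.resize(cv2.imread('pics/raw_s2.png')[215:260,325:370],None,fx=10,fy=10,interpolation=cv2.INTER_CUBIC)
o=np.zeros((576,790,3),np.uint8);o[:576,:320]=a;o[:450,330:780]=b
cv2.imwrite('pics/c3.png',cv2.convertScaleAbs(o,alpha=1.1))"
```

```text
(no output)
```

View pics/c3.png

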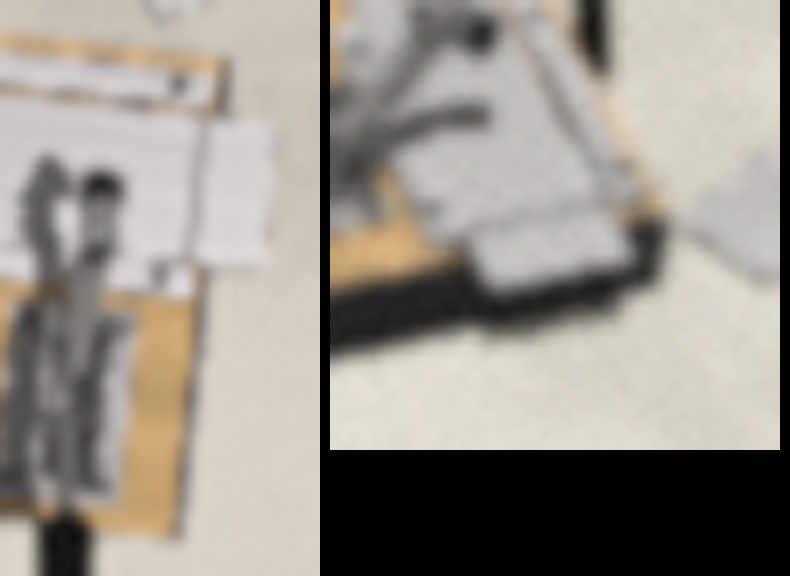

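```bash
python3 - <<'E'
from h import *
g=lambda u,v:(345+(u+.5)/8-.5,160+(v+.5)/8-.5)
gs=lambda u,v:(325+(u-330+.5)/10-.5,215+(v+.5)/10-.5)
def loc(n,p,z): return ((r0.T@(pix2w(n,*p,z)[:2]-T0))*1e3).round(1)
for nm,p,z in(("lineA",g(203,122),.041),("lineB",g(190,255),.041),("leadA",g(271,125),.041),("leadB",g(262,265),.041),("outA",g(231,60),.036),("outB",g(186,538),.036),("inA",g(222,60),.036),("inB",g(180,535),.036)): print(nm,loc("top",p,z))
for nm,p,z in(("line",gs(470,235),.041),("line",gs(600,208),.041),("lead",gs(495,290),.041),("lead",gs(632,255),.041),("edge",gs(330,283),.036),("edge",gs(460,258),.036),("edge",gs(665,215),.036)): print(nm,loc("side",p,z))
E
```

```text
lineA [  21.  -121.1]
lineB [ -24.6 -121.2]
leadA [  22.6 -144.3]
leadB [ -25.2 -146. ]
outA [  43.9 -129.1]
outB [-119.8 -130.3]
inA [  43.6 -126. ]
inB [-119.  -128.2]
line [ -23.8 -122. ]
line [  21.9 -123. ]
lead [ -24.5 -147.5]
lead [  24.2 -146. ]
edge [ -73.4 -124.7]
edge [ -28.7 -126.5]
edge [  43.7 -127.9]
```

The line is about 8 mm short of the outer edge, where the dark strip is the steel face. Pushing 6.5 mm, then checking.

>>> {"fn": "step_arm", "kwargs": {
  "moves": [
    [1,-0.002,0,0,0,0,0],
    [1,-0.002,0,0,0,0,0],
    [1,-0.0015,0,0,0,0,0],
    [1,-0.001,0,0,0,0,0],
    [1,0,0,0,0,0,0],
    [1,0,0,0,0,0,0]
  ]
}}

```text
time: 6.18
tool_pos: [0.6475, 0.0677, 0.2107]
tool_rot: [3.141, 0.0, 1.476]
ft_force: [0.1, 0.0, 0.0]
width: 0.0003
finger_force: 0.0
```

```bash
python3 -c "
from h import *
A=np.mean([camera('top')['image'][160:232,345:385,::-1].astype(float) for _ in range(4)],0)
b=np.mean([camera('side')['image'][215:260,325:370,::-1].astype(float) for _ in range(4)],0)
print(state()['tool_pos'],r0.T@(state()['tool_pos'][:2]-T0))
f=lambda a,k:cv2.resize(np.clip(a,0,255).astype(np.uint8),None,fx=k,fy=k,interpolation=cv2.INTER_CUBIC)
o=np.zeros((576,790,3),np.uint8);o[:576,:320]=f(A,8);o[:450,330:780]=f(b,10)
cv2.imwrite('pics/c4.png',cv2.convertScaleAbs(o,alpha=1.1))"
```

```text
[0.64748596 0.06779457 0.21071239] [0.00018625 0.04049081]
```

View pics/c4.png

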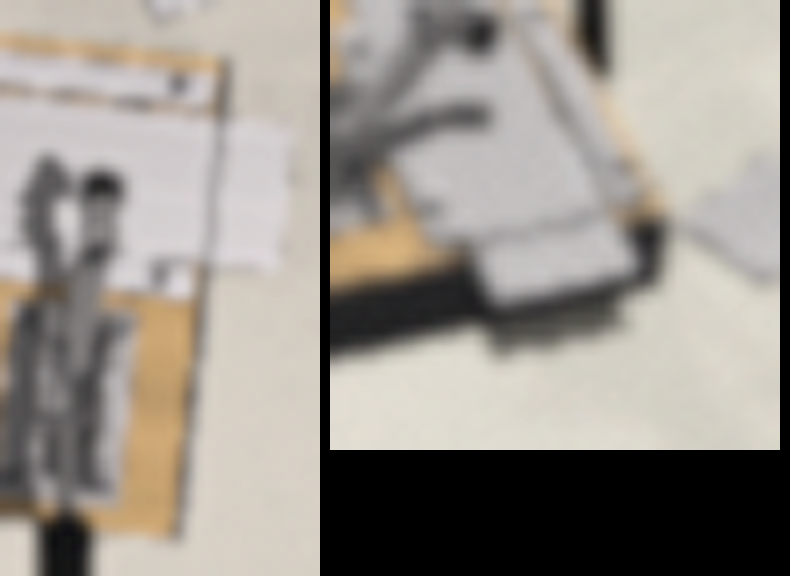

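The line, at (221,124)–(208,265) in the top crop, now lies over the dark end strip, about 1–2 mm short of its outer border. Pushing 1.2 mm more, then backing off.

>>> {"fn": "step_arm", "kwargs": {
  "moves": [
    [1,-0.0012,0,0,0,0,0],
    [1,0,0,0,0,0,0],
    [1,0,0,0,0,0,0],
    [1,0,0,0,0,0,0],
    [1,0.002,0,0,0,0,0],
    [1,0.006,0,0,0,0,0],
    [1,0.006,0,0,0,0,0]
  ]
}}

```text
time: 7.45
tool_pos: [0.6488, 0.0811, 0.2107]
tool_rot: [3.141, -0.0, 1.477]
ft_force: [-0.4, 0.2, -0.5]
width: -0.0003
finger_force: 0.0
```

>>> {"fn": "step_arm", "kwargs": {
  "moves": [
    [1,0.005,0,-0.02,0,0,0],
    [1,0,0,-0.04,0,0,0],
    [1,0,0,-0.05,0,0,0],
    [1,0,0,-0.05,0,0,0],
    [1,0,0,-0.03,0,0,0]
  ]
}}

```text
time: 8.07
tool_pos: [0.6491, 0.0855, 0.405]
tool_rot: [3.138, -0.001, 1.476]
ft_force: [0.5, -0.3, -0.3]
width: -0.0002
finger_force: 0.0
```

```bash
python3 - <<'E'
from h import *
for n in("top","side"):
    b=np.mean([camera(n)['image'][:,:,::-1].astype(float) for _ in range(4)],0); cv2.imwrite(f'pics/raw_{n}5.png',b)
    # profile of brightness along block y at x (bar, z .041) and beside the bar (bed edge, z .036)
    G=cv2.cvtColor(b.astype(np.float32),cv2.COLOR_BGR2GRAY)
    def prof(xs,z,a,e):
        ys=np.arange(a,e,.001); out=[]
        for y in ys:
            P=np.array([w2pix(n,B(x,y,z)) for x in xs],np.float32)
            out.append(cv2.remap(G,P[:,:1],P[:,1:],cv2.INTER_LINEAR).mean())
        return dict(zip((ys*1e3).round().astype(int).tolist(),np.round(out).astype(int).tolist()))
    print(n,'line',prof(np.linspace(-.02,.02,20) if n=="top" else np.linspace(-.018,.018,15),.041,-.136,-.118))
    print('lead',prof(np.linspace(-.02,.02,20),.041,-.161,-.148))
    print('edge',prof(np.linspace(-.07,-.035,15),.036,-.138,-.12))
    print('edgeR',prof(np.linspace(.036,.043,8),.036,-.138,-.12))
E
```

```text
top line {-136: 188, -135: 188, -134: 186, -133: 184, -132: 179, -131: 174, -130: 168, -129: 163, -128: 160, -127: 163, -126: 168, -125: 174, -124: 179, -123: 183, -122: 185, -121: 186, -120: 186, -119: 186, -118: 186}
lead {-161: 176, -160: 176, -159: 176, -158: 175, -157: 175, -156: 176, -155: 177, -154: 178, -153: 181, -152: 183, -151: 186, -150: 187, -149: 188, -148: 189}
edge {-138: 186, -137: 186, -136: 186, -135: 186, -134: 185, -133: 181, -132: 176, -131: 167, -130: 155, -129: 143, -128: 133, -127: 127, -126: 126, -125: 131, -124: 138, -123: 145, -122: 151, -121: 154, -120: 156}
edgeR {-138: 176, -137: 177, -136: 177, -135: 177, -134: 176, -133: 172, -132: 167, -131: 161, -130: 150, -129: 139, -128: 132, -127: 133, -126: 134, -125: 141, -124: 152, -123: 162, -122: 166, -121: 168, -120: 169}
side line {-136: 174, -135: 172, -134: 170, -133: 167, -132: 164, -131: 161, -130: 159, -129: 156, -128: 155, -127: 154, -126: 154, -125: 156, -124: 158, -123: 161, -122: 165, -121: 167, -120: 170, -119: 172, -118: 173}
lead {-161: 70, -160: 71, -159: 73, -158: 78, -157: 86, -156: 97, -155: 108, -154: 119, -153: 131, -152: 141, -151: 151, -150: 159, -149: 165, -148: 169}
edge {-138: 34, -137: 35, -136: 37, -135: 39, -134: 43, -133: 48, -132: 54, -131: 61, -130: 70, -129: 80, -128: 91, -127: 101, -126: 111, -125: 121, -124: 130, -123: 137, -122: 143, -121: 148, -120: 151}
edgeR {-138: 104, -137: 98, -136: 92, -135: 88, -134: 87, -133: 86, -132: 87, -131: 88, -130: 93, -129: 99, -128: 104, -127: 111, -126: 116, -125: 121, -124: 125, -123: 130, -122: 134, -121: 136, -120: 137}[ WARN:0@2.330] global loadsave.cpp:1063 imwrite_ Unsupported depth image for selected encoder is fallbacked to CV_8U.
```

```bash
python3 - <<'E'
from h import *
for n in("top","side"):
    G=cv2.imread(f'pics/raw_{n}5.png',0).astype(np.float32); b=cv2.imread(f'pics/raw_{n}5.png').astype(np.float32); D=b[:,:,2]-b[:,:,0]
    def prof(I,xs,z,a,e):
        ys=np.arange(a,e,.001); out=[]
        for y in ys:
            P=np.array([w2pix(n,B(x,y,z)) for x in xs],np.float32)
            out.append(cv2.remap(I,P[:,:1],P[:,1:],cv2.INTER_LINEAR).mean())
        return f"{a*1e3:.0f}..: "+' '.join(str(int(round(float(o)))) for o in out)
    L=lambda a,b:np.linspace(a,b,10)
    print(n); print('leftend R-B',prof(D,L(-.1,-.02),.036,.118,.142)); print('leftend gray',prof(G,L(-.1,-.02),.036,.118,.142))
    print('rightend R-B',prof(D,L(-.07,-.035),.036,-.142,-.118))
    print('railR start R-B',prof(D,L(.029,.034),.044,-.03,-.008)); print('railL start R-B',prof(D,L(-.034,-.029),.044,-.03,-.008))
    print('railR end',prof(D,L(.029,.034),.044,-.135,-.113),'|',prof(G,L(.029,.034),.044,-.135,-.113))
    print('rear R-B',prof(D,L(-.018,.018),.041,.014,.04))
E
```

```text
top
leftend R-B 118..: 22 22 22 22 22 22 21 21 21 22 22 22 22 22 22 22 22 22 22 22 22 22 22 22
leftend gray 118..: 108 108 108 108 107 107 107 107 107 106 106 106 106 106 106 106 105 105 105 105 104 104 104 104
rightend R-B -142..: 16 16 16 16 16 16 16 16 15 15 14 13 12 14 19 27 37 47 55 60 62 63 64 63
railR start R-B -30..: 4 4 4 3 3 3 3 3 3 5 9 14 24 36 47 56 65 71 72 73 73 73
railL start R-B -30..: 2 2 2 2 2 2 2 2 3 4 6 14 23 33 47 60 65 68 70 70 70 70
railR end -135..: 15 15 15 14 13 13 12 12 13 15 17 17 16 14 11 8 6 5 3 4 4 4 4 | -135..: 174 175 173 168 163 152 139 127 122 118 120 134 149 160 168 176 177 176 174 166 158 149 139
rear R-B 14..: 18 19 19 19 19 19 19 19 19 20 20 20 20 20 20 20 20 20 21 21 21 21 21 21 21 21
side
leftend R-B 118..: 72 72 71 71 71 70 69 67 65 62 59 55 51 46 41 36 31 27 23 19 16 13 11 9
leftend gray 118..: 152 152 152 151 150 149 148 146 143 140 137 133 128 123 117 112 107 102 98 94 91 89 87 85
rightend R-B -142..: -1 -1 -1 -1 -1 0 1 3 5 8 11 16 21 27 34 40 46 52 57 61 64 67 68 69
railR start R-B -30..: 8 8 9 9 11 13 15 17 19 23 29 34 40 46 51 55 59 64 68 70 71 72
railL start R-B -30..: 3 4 4 6 7 8 10 12 15 18 22 26 30 34 39 44 49 53 55 57 59 61
railR end -135..: 23 26 29 31 31 29 27 24 21 18 15 12 10 8 7 6 6 5 5 5 5 5 5 | -135..: 84 91 98 105 110 115 119 123 126 130 134 138 142 145 148 150 152 154 153 151 150 148 147
rear R-B 14..: 3 3 3 4 5 6 8 11 13 17 22 27 32 38 44 49 55 60 65 69 73 75 77 78 79 80
```

Both views put the line within 3 mm of the edge: the top view gives 0–0.7 mm short and the blurrier side view gives up to 2.8 mm short. One further 1 mm push centres the estimate.

>>> {"fn": "step_arm", "kwargs": {
  "moves": [
    [1,0,0,0.03,0,0,0],
    [1,0,0,0.05,0,0,0],
    [1,0,0,0.05,0,0,0],
    [1,0,0,0.04,0,0,0],
    [1,0,0,0.02,0,0,0],
    [1,0,0,0,0,0,0],
    [1,-0.007,0,0,0,0,0],
    [1,-0.006,0,0,0,0,0]
  ]
}}

```text
time: 9.48
tool_pos: [0.648, 0.0718, 0.211]
tool_rot: [3.141, 0.0, 1.476]
ft_force: [0.5, 0.6, 1.1]
width: -0.0
finger_force: 0.0
```

>>> {"fn": "step_arm", "kwargs": {
  "moves": [
    [1,-0.004,0,0,0,0,0],
    [1,-0.002,0,0,0,0,0],
    [1,-0.001,0,0,0,0,0],
    [1,0,0,0,0,0,0],
    [1,0,0,0,0,0,0],
    [1,0,0,0,0,0,0],
    [1,0,0,0,0,0,0]
  ]
}}

```text
time: 10.35
tool_pos: [0.6473, 0.0657, 0.2107]
tool_rot: [3.142, -0.0, 1.477]
ft_force: [-0.2, 0.0, 1.3]
width: 0.0003
finger_force: 0.4
```

>>> {"fn": "step_arm", "kwargs": {
  "moves": [
    [1,0.003,0,0,0,0,0],
    [1,0.006,0,0,0,0,0],
    [1,0.006,0,0,0,0,0],
    [1,0.004,0,-0.02,0,0,0],
    [1,0,0,-0.04,0,0,0],
    [1,0,0,-0.05,0,0,0],
    [1,0,0,-0.05,0,0,0],
    [1,0,0,-0.03,0,0,0]
  ]
}}

```text
time: 11.35
tool_pos: [0.649, 0.0843, 0.405]
tool_rot: [3.138, -0.001, 1.476]
ft_force: [0.7, 0.4, -0.6]
width: -0.0002
finger_force: 0.0
```

```bash
python3 - <<'E'
from h import *
for n in("top","side"):
    b=np.mean([camera(n)['image'][:,:,::-1].astype(np.float32) for _ in range(4)],0)
    G=cv2.cvtColor(b,cv2.COLOR_BGR2GRAY)
    out=[]
    for y in np.arange(-.136,-.118,.001):
        P=np.array([w2pix(n,B(x,y,.041)) for x in np.linspace(-.018,.018,15)],np.float32)
        out.append(int(cv2.remap(G,P[:,:1],P[:,1:],cv2.INTER_LINEAR).mean()))
    print(n,out)
th=np.radians(52)
for l in(.062,.08): print('grip',B(-.1-l*np.cos(th),-.085,.068+l*np.sin(th)),'down',B(-.1-l,-.085,.068))
s=state();print(s['tool_pos'],s['tool_rot'],s['joint_positions'].round(2))
E
```

```text
top [187, 186, 184, 180, 174, 168, 163, 160, 161, 166, 172, 178, 182, 184, 186, 186, 186, 185, 185]
side [172, 170, 167, 164, 161, 158, 156, 154, 153, 154, 156, 158, 161, 164, 167, 169, 171, 173, 174]
grip [ 0.49796074 -0.04415579  0.11685667] down [ 0.47423695 -0.04191916  0.068     ]
grip [ 0.48692776 -0.04311562  0.13104086] down [ 0.45631642 -0.04022965  0.068     ]
[0.64874857 0.08461304 0.39969434] [-3.13977909e+00  6.07292766e-04  1.47652205e+00] [-0.46  0.54  0.37  1.79 -0.25  0.86 -0.06]
```

The line moved about 1 mm as intended. Next is the handle: I'll press with the fingertips' near lower edge from the far side, sweeping along the handle's arc.

```bash
python3 - <<'E'
from h import *
def way(deg,l=.070,hw=.0145):
    t=np.radians(deg); return B(-.1-l*np.cos(t)+.0095*np.sin(t)+hw,-.085,.068+l*np.sin(t)+.0095*np.cos(t)+.173)
q=R.from_euler('xyz',[np.pi,0,Y+np.pi/2])
cur=state()['tool_pos']
W=[('over',B(-.095,-.085,.40)),('low',B(-.095,-.085,.325))]+[(d,way(d)) for d in(60,52,46,40,34,28,22,16,10,5,0,-3)]
for n,p in W: print(n,p.round(4),q.inv().apply(p-cur).round(4)); cur=p
E
```

```text
over [ 0.5409 -0.0482  0.4   ] [-0.1424 -0.0949 -0.0003]
low [ 0.5409 -0.0482  0.325 ] [ 0.    -0.     0.075]
60 [ 0.5237 -0.0466  0.3064] [ 0.     -0.0173  0.0186]
52 [ 0.5149 -0.0458  0.302 ] [ 0.     -0.0088  0.0044]
46 [ 0.5088 -0.0452  0.298 ] [-0.     -0.0062  0.0041]
40 [ 0.5031 -0.0446  0.2933] [ 0.     -0.0057  0.0047]
34 [ 0.4979 -0.0442  0.288 ] [-0.     -0.0052  0.0053]
28 [ 0.4933 -0.0437  0.2823] [ 0.     -0.0046  0.0058]
22 [ 0.4893 -0.0433  0.276 ] [-0.     -0.004   0.0062]
16 [ 0.486  -0.043   0.2694] [-0.     -0.0033  0.0066]
10 [ 0.4834 -0.0428  0.2625] [ 0.     -0.0026  0.0069]
5 [ 0.4818 -0.0426  0.2566] [-0.     -0.0016  0.0059]
0 [ 0.4807 -0.0425  0.2505] [ 0.     -0.0011  0.0061]
-3 [ 0.4803 -0.0425  0.2468] [-0.     -0.0004  0.0037]
```

>>> {"fn": "step_arm", "kwargs": {
  "moves": [
    [1,-0.032,-0.021,0,0,0,0],
    [1,-0.04,-0.026,0,0,0,0],
    [1,-0.04,-0.026,0,0,0,0],
    [1,-0.03,-0.022,0,0,0,0],
    [1,0,0,0.03,0,0,0],
    [1,0,0,0.03,0,0,0],
    [1,0,0,0.015,0,0,0],
    [1,0,0,0,0,0,0]
  ]
}}

```text
time: 12.75
tool_pos: [0.541, -0.048, 0.3246]
tool_rot: [-3.139, 0.001, 1.476]
ft_force: [-0.6, -0.8, 0.7]
width: -0.0001
finger_force: 0.0
```

```bash
python3 - <<'E'
from h import *
s=state();print(s['tool_pos'],s['joint_positions'].round(2), B(-.095,-.085,.325))
snap('side','s6',(270,150,110,90),7)
E
```

```text
[ 0.54098237 -0.04797892  0.32463531] [-0.24  0.51  0.32  2.1  -0.29  0.57  0.2 ] [ 0.54094116 -0.04820789  0.325     ]
```

View pics/s6.png

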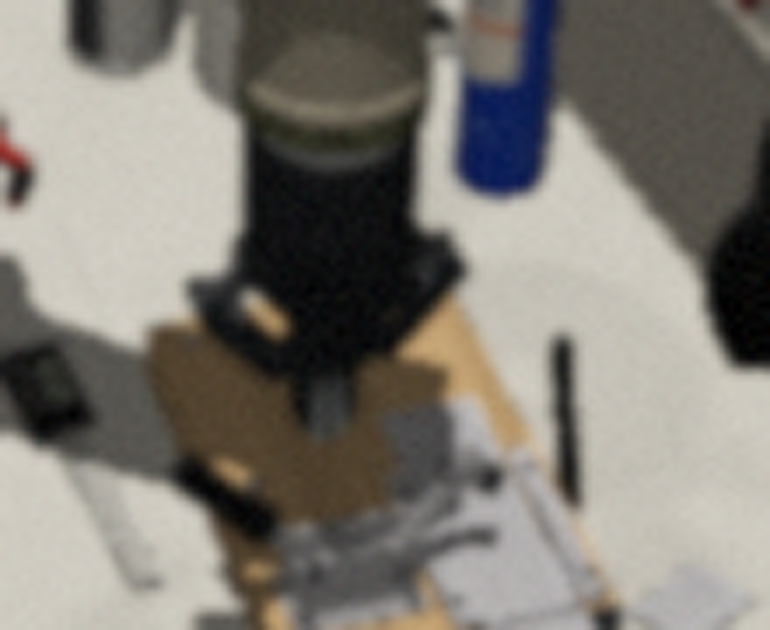

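The fingertips, at (330,435), hang above and on the far side of the black handle grip, which runs from about (190,470) to (270,520). Sweeping the arc now.

>>> {"fn": "step_arm", "kwargs": {
  "moves": [
    [1,0,-0.009,0.009,0,0,0],
    [1,0,-0.008,0.0095,0,0,0],
    [1,0,-0.009,0.0045,0,0,0],
    [1,0,-0.006,0.004,0,0,0],
    [1,0,-0.006,0.005,0,0,0],
    [1,0,-0.005,0.005,0,0,0]
  ]
}}

```text
time: 13.55
tool_pos: [0.4982, -0.0439, 0.2886]
tool_rot: [3.141, -0.0, 1.476]
ft_force: [0.5, 0.7, 1.9]
width: -0.0
finger_force: 1.0
```

>>> {"fn": "step_arm", "kwargs": {
  "moves": [
    [1,0,-0.0045,0.006,0,0,0],
    [1,0,-0.004,0.006,0,0,0],
    [1,0,-0.0035,0.0065,0,0,0],
    [1,0,-0.0025,0.007,0,0,0],
    [1,0,-0.0015,0.006,0,0,0]
  ]
}}

```text
time: 14.18
tool_pos: [0.482, -0.0423, 0.2566]
tool_rot: [-3.141, -0.0, 1.476]
ft_force: [-1.7, 0.1, 3.2]
width: 0.0001
finger_force: 1.7
```

>>> {"fn": "step_arm", "kwargs": {
  "moves": [
    [1,0,-0.001,0.004,0,0,0],
    [1,0,0,0.003,0,0,0],
    [1,0,0,0.001,0,0,0],
    [1,0,0,0,0,0,0]
  ]
}}

```text
time: 14.68
tool_pos: [0.4812, -0.0424, 0.2497]
tool_rot: [3.142, -0.0, 1.476]
ft_force: [-4.8, 0.8, 12.3]
width: -0.0004
finger_force: 6.1
```

>>> {"fn": "step_arm", "kwargs": {
  "moves": [
    [1,0,0,0.001,0,0,0],
    [1,0,0,0.001,0,0,0],
    [1,0,0,0,0,0,0]
  ]
}}

```text
time: 15.05
tool_pos: [0.481, -0.0425, 0.249]
tool_rot: [3.14, -0.001, 1.476]
ft_force: [-8.0, 1.8, 35.9]
width: 0.0003
finger_force: 18.3
```

The force rises steeply with almost no travel, so the handle is on its stop. Holding briefly, then retreating.

>>> {"fn": "step_arm", "kwargs": {
  "moves": [
    [1,0,0,0,0,0,0],
    [1,0,0,0,0,0,0],
    [1,0,0,-0.005,0,0,0],
    [1,0,0,-0.02,0,0,0],
    [1,0,0,-0.04,0,0,0],
    [1,0,0,-0.05,0,0,0],
    [1,0,0,-0.05,0,0,0]
  ]
}}

```text
time: 15.92
tool_pos: [0.4816, -0.0423, 0.4137]
tool_rot: [3.141, 0.0, 1.476]
ft_force: [0.4, 0.7, -0.6]
width: -0.0003
finger_force: 0.0
```

>>> {"fn": "step_arm", "kwargs": {
  "moves": [
    [1,0.05,0,0,0,0,0],
    [1,0.05,0,0,0,0,0],
    [1,0.05,0,0,0,0,0],
    [1,0.05,0,0,0,0,0],
    [1,0.05,0,0,0,0,0],
    [1,0,0,0,0,0,0],
    [1,0,0,0,0,0,0]
  ]
}}

```text
time: 16.8
tool_pos: [0.505, 0.2062, 0.412]
tool_rot: [3.141, 0.001, 1.477]
ft_force: [-0.7, -0.8, 0.4]
width: -0.0002
finger_force: 0.0
```

```bash
python3 - <<'E'
from h import *
snap('top','t7'); snap('side','s7')
f=lambda n,x,y,w,h,k:cv2.resize(cv2.imread(f'pics/raw_{n}.png')[y:y+h,x:x+w],None,fx=k,fy=k,interpolation=cv2.INTER_CUBIC)
o=np.zeros((560,790,3),np.uint8);o[:560,:350]=f('t7',332,160,50,80,7);o[:432,358:790]=f('s7',290,200,72,72,6)
cv2.imwrite('pics/c7.png',o); print(state()['ft_force'],state()['time'])
E
```

```text
[-0.54384865  0.10894687  0.59054054] 16.9
```

View pics/c7.png

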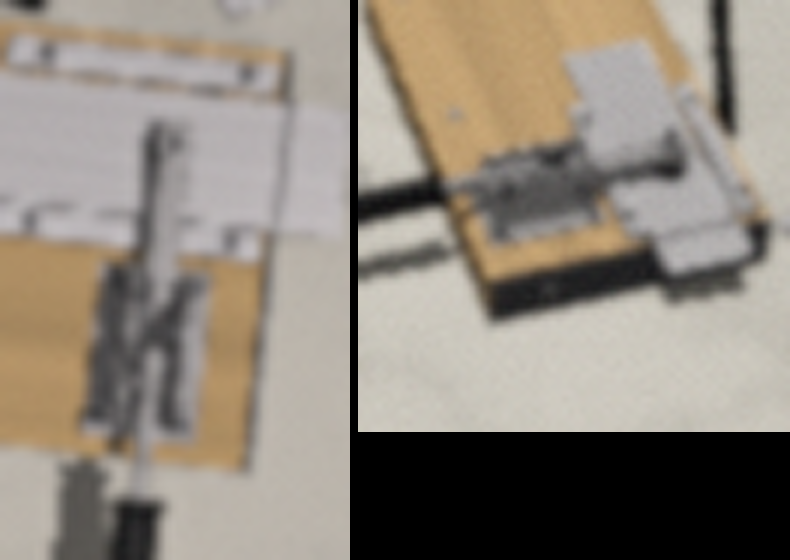

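The handle is level, with its grip at (135,530). The foot presses on the bar at (175,140), and the line at (285,105)–(278,230) runs straight on into the block's end edge at (290,55) and (255,465). Handing in.

```bash
python3 -c "
from plant import *
print(sign_off())"
```

```text
the job is handed in; nothing more can be done
None
```

I pushed the bar until its line lay over the sawing edge (camera estimates: within 2 mm), pressed the clamp handle down to its stop with the foot on the bar, and handed the job in; no verdict came back.

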